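# Stir the deburring beads

### The arm

A 7-joint arm with a two-finger parallel gripper is mounted at the origin on the work surface. World frame = base frame: x ahead of the robot, y to its left, z up, the work surface at z = 0. Lengths are in m, angles in rad, forces in N, time in s.
With the tool pointing down it reaches from about 0.4 to 0.85 m from the base axis. Payload 4.5 kg.
Tool frame: the origin (TCP) lies between the finger pads; the fingertips stand 19 mm ahead of it and the grasp point (between the pads) is the TCP; z points along the fingers, x is the direction in which the jaws open and shut, and the axes are right-handed (so a half turn about z gives the same grasp; the last joint's range is limited). The gripper opens to 85 mm and grips with 20 to 120 N. Pads are 22 mm wide; open, the fingers measure 114 mm over their backs; the gripper's body (76 mm by 85 mm) begins 54 mm behind the grasp point. The pads swing forward as they close: fully open they stand 13 mm farther back than shut.
Start: joints at [1.298, 0.689, -0.195, 1.565, 0.157, 0.902, -0.215], TCP at [0.189, -0.596, 0.25] pointing down, gripper open.
Joint ranges: [-3.01, 3.01], [-0.46, 2.08], [-1.47, 1.51], [0.13, 2.56], [-1, 4.14], [0.04, 2.09], [-2.66, 2.66]. Speed limits (rad/s): [2.57, 2.57, 3.14, 3.14, 3.14, 3.14, 3.14].

### API

Orientations are given as a rotation vector (axis times angle).
In Python, from cell import status, eyes, manip gives the robot as it stands.
- The arm moves only by the tool move_arm, never from a script. Its argument "series" is one flat list of numbers, 7 for each row, row after row: the turn, a rotation vector about the world's x, y, z in degrees, then the shift along the world's x, y, z in mm, then the finger opening in mm, from 0 to 85.4. In form: [wx, wy, wz, x, y, z, claw, wx, wy, wz, x, y, z, claw, ...]. A call has 1 to 5 rows; each row shifts and turns the pose as measured when the row begins; what a row does not reach is not made up. A row lasts 1/12 s, in which the tool goes at most 41.7 mm and 7.16 degrees, less where a joint would pass 70% of its speed; a pose out of reach is approached as far as the arm can. A call with a gripper value outside its range is refused whole. The fingers move at their own pace and stop on an object; "force" is the grip in N (left out, the last holds). Time passes only in rows, so rows that do not move let the fingers close. It gives the time, the measured TCP pose, the force and the opening at its end, in the units of the state.
- status.state(): the state, without advancing time (a new reading comes with each control period).
- eyes.capture(name): name is "scene" or "top" or "wrist"; returns the picture (384x512x3 uint8, blue, green, red); there is no depth.
- eyes.get_calibration(name): a dict with "vfov" (degrees; the focal length in pixels is half the picture's height over the tangent of half this angle, whatever the lens; pixels are square), "cx", "cy" (the principal point, pixels), "world_from_camera" (4x4, takes a point from camera to world coordinates). Camera axes: x right, y down, z forward; pixel columns grow to the right and rows downward; lengths in m; the calibration is good to about 2 mm. A picture is of the moment at which its call begins: read the wrist's pose just before it. get_calibration takes no time and is no camera call; for the wrist camera it gives the pose at the moment of the call.
- manip.sign_off(): hands the job in, once; it reports no verdict.
The state is a dict: "t": time; "qpos": joint angles; "dq": joint speeds; "effort": joint torques, N m; "position": TCP position; "tool_rot": TCP orientation; "force": force on the tool from outside, world axes, zero at the start; "moment": the same for the moment, N m; "opening": finger opening in m.
Only numpy, scipy, OpenCV 4.12 (cv2) and the standard library are available. Lean on these libraries where they do the work, as an engineer would, in place of code of your own. Each camera call takes 0.05 s, during which the arm holds its last target.

### The job

Take the wooden-handled stirrer out of its pipe holder and stir the deburring beads in the round metal pan with it, three full turns round the pan with its tip down among the beads, and go on until both orange beads have clearly left the places where they lay. Keep the orange beads in the pan and do not touch them with the gripper. Then hang the stirrer back in the same holder, its yellow disc resting on the pipe, and let go.

Things in the scene. Friction and masses are not known exactly. Their poses are not given: they have to be found in the camera images.
- stirrer_handle (a point): Centre of the stirrer's round pale wooden handle (28 mm across, 70 mm long). Below the handle a yellow disc (68 mm across, 6 mm thick), then a steel rod (16 mm across, 90 mm long). This point is 35 mm above the disc, 131 mm above the rod's tip. About 0.2 kg, hangs upright in its holder; z up the rod; yaw does not matter. The shorter tool with black handle and red disc is not it.
- stirrer_tip (a point): Centre of the lower end of the stirrer's steel rod; z runs up along the rod. While the stirrer hangs in its holder the tip is hidden in the pipe, 10 mm above the table.
- holder: Holder of the stirrer: fixed upright grey pipe (bore 40 mm, outside 52 mm, rim 100 mm above the table) on an 80 mm square base plate. Origin: centre of the underside, on the table, on the pipe's axis; z up. The stirrer's disc rests on the rim, the rod hangs in the bore with 12 mm of play all round. The shorter black tool (top 136 mm up) is over 100 mm away.
- pan: Round bare-metal pan fixed to the table: inside radius 82 mm at the floor, outside 90 mm at the rim, 45 mm high, inner floor 5 mm above the table. Origin: centre of the underside; z up. Two orange and five green loose beads (upright cylinders, 26 mm across, 18 mm high, 20 g) stand in it in a ring of 40 mm radius; its middle is free. The blue dish of nuts is not it.
- orange_1: One of the two orange beads in the pan, a cylinder 26 mm across, 18 mm high. Origin: its centre, 14 mm above the table as it stands in the pan.
- orange_2: The other orange bead, equal to the first. Origin: its centre.
Mind the look-alikes: they are no part of the job. What is shaped like the orange_2 but white is not meant. Leave any red look-alike of the orange_1 alone.

How it is judged:
On the way, in this order (a step that is already met when the one before it is completed fails the run):
1. the stirrer's tip, down among the beads in the pan, passes the pan's +x (pan's own frame) side (at least 15 mm from its centre) (z of stirrer_tip in the frame of pan below 0.022 m and x of stirrer_tip in the frame of pan above 0.015 m and y of stirrer_tip in the frame of pan between -0.015 and 0.015 m and horizontal distance between stirrer_tip and pan below 0.082 m).
2. the stirrer's tip, down among the beads in the pan, passes the pan's -x side (at least 15 mm from its centre) (z of stirrer_tip in the frame of pan below 0.022 m and x of stirrer_tip in the frame of pan below -0.015 m and y of stirrer_tip in the frame of pan between -0.015 and 0.015 m and horizontal distance between stirrer_tip and pan below 0.082 m).
3. the stirrer's tip, down among the beads in the pan, passes the pan's +y side (at least 15 mm from its centre) (z of stirrer_tip in the frame of pan below 0.022 m and y of stirrer_tip in the frame of pan above 0.015 m and x of stirrer_tip in the frame of pan between -0.015 and 0.015 m and horizontal distance between stirrer_tip and pan below 0.082 m).
4. the stirrer's tip, down among the beads in the pan, passes the pan's -y side (at least 15 mm from its centre) (z of stirrer_tip in the frame of pan below 0.022 m and y of stirrer_tip in the frame of pan below -0.015 m and x of stirrer_tip in the frame of pan between -0.015 and 0.015 m and horizontal distance between stirrer_tip and pan below 0.082 m).
At the end, for the whole second after the job is handed in: Both orange beads rest in the pan, each at least 12 mm from where it lay at the start, and the stirrer hangs in its own holder: tip within 18 mm of the pipe's axis and less than 20 mm above the table, upright within 10 degrees (distance of each of orange_1, orange_2 from where it was at the start of the episode above 0.012 m and horizontal distance between each of orange_1, orange_2 and pan below 0.085 m and z of each of orange_1, orange_2 in the frame of pan below 0.045 m and horizontal distance between stirrer_tip and holder below 0.018 m and z of stirrer_tip in the frame of holder below 0.02 m and angle between stirrer_handle's own z axis and vertical below 0.17 rad and linear speed of each of orange_1, orange_2 below 0.02 m/s); the robot touches nothing.
It fails at once if the gripper's fingers touch an orange bead (contact force between the fingers and orange_1 above 0.5 N or contact force between the fingers and orange_2 above 0.5 N).
It also fails if it takes over 72 s, if anything falls off the work surface, if the arm or the gripper's body presses on something with over 40 N, if the wrist force passes 120 N, or if a joint passes its speed limit or range.

## Working session

There is one attempt and no reset: what is moved stays moved. The work goes in short steps, Python scripts to look and compute and a tool call to move; the robot and the scene stay as the last step left them, time stands still between calls to the robot, and variables do not carry over. Pictures are saved under pics/ and viewed, and the job is handed in when it is done.

Besides the shell and the picture viewer there is one more tool, called after "Call:" by a JSON object that holds its "op" and its "data". move_arm: Moves the arm, as the interface text tells. Its arguments: {"type":"object","properties":{"series":{"type":"array","items":{"type":"number"}},"force":{"type":"number"}},"required":["series"]}

```bash
ls; mkdir -p pics
cat > h.py <<'E'
import sys; sys.path.insert(0,'.')
import numpy as np, cv2
from cell import status, eyes, manip
def K(c):
    f=192/np.tan(np.radians(c['vfov'])/2); return f,c['cx'],c['cy']
def proj(c,P):
    f,cx,cy=K(c); T=np.linalg.inv(c['world_from_camera']); p=T[:3,:3]@np.array(P)+T[:3,3]
    return np.array([cx+f*p[0]/p[2],cy+f*p[1]/p[2]])
def ray(c,u,v):
    f,cx,cy=K(c);T=np.array(c['world_from_camera']); d=T[:3,:3]@np.array([(u-cx)/f,(v-cy)/f,1.]); return T[:3,3],d
def atz(c,u,v,z):
    o,d=ray(c,u,v); return o+d*(z-o[2])/d[2]
def tri(*obs):
    A=np.zeros((3,3));b=np.zeros(3)
    for c,u,v in obs:
        o,d=ray(c,u,v); d=d/np.linalg.norm(d);M=np.eye(3)-np.outer(d,d);A+=M;b+=M@o
    x=np.linalg.solve(A,b)
    return x,[np.linalg.norm(np.cross(x-ray(c,u,v)[0],ray(c,u,v)[1]/np.linalg.norm(ray(c,u,v)[1]))) for c,u,v in obs]
E
python3 - <<'E'
from h import *
print(status.state())
for n in ['scene','top','wrist']:
    c=eyes.get_calibration(n); print(n,c); cv2.imwrite(f'pics/{n}0.png',eyes.capture(n))
E
```

```text
pics
{'t': 0.0, 'qpos': array([ 1.29780478,  0.69000534, -0.19447634,  1.5663579 ,  0.15728987,
        0.90249711, -0.21508313]), 'dq': array([-0.00095371, -0.00247825, -0.0006864 , -0.00074905,  0.00015151,
        0.00161647, -0.00063737]), 'effort': array([ 4.17817137e-04, -5.39608419e+01, -1.26646601e+00, -1.58547002e+01,
        9.04008426e-03,  9.35838791e-03,  8.95430077e-06]), 'position': array([ 0.1884994 , -0.59524398,  0.24946604]), 'tool_rot': array([-2.53404910e+00,  1.85526388e+00,  2.51332001e-03]), 'force': array([-0.04291128,  0.40925931,  0.44632148]), 'moment': array([-0.01961766, -0.00667891,  0.01516461]), 'opening': 0.08564928510293782}
scene {'vfov': 45.076639601257064, 'cx': 254.88178392733545, 'cy': 190.94527677592765, 'world_from_camera': array([[-0.40143515,  0.75435578, -0.51942003,  1.01534547],
       [ 0.91588309,  0.33238426, -0.22511969,  0.22418873],
       [ 0.0028267 , -0.56609898, -0.82433243,  0.90983838],
       [ 0.        ,  0.        ,  0.        ,  1.        ]])}
top {'vfov': 47.34052903140679, 'cx': 267.030288288127, 'cy': 192.7067156107944, 'world_from_camera': array([[-0.00359708, -0.99293711,  0.11858734,  0.40468692],
       [-0.99990924,  0.00511114,  0.01246579,  0.00148067],
       [-0.01298386, -0.11853173, -0.99286537,  0.99578381],
       [ 0.        ,  0.        ,  0.        ,  1.        ]])}
wrist {'vfov': 66.65105354167163, 'cx': 253.7718258608217, 'cy': 186.49559201358394, 'world_from_camera': array([[ 0.30138271, -0.9110643 , -0.2813011 ,  0.26022236],
       [-0.95350097, -0.28861379, -0.08682153, -0.57323482],
       [-0.00208738,  0.29438738, -0.9556839 ,  0.37327725],
       [ 0.        ,  0.        ,  0.        ,  1.        ]])}
```

View pics/scene0.png

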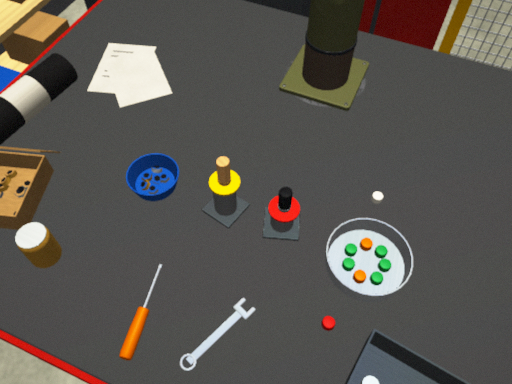

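View pics/top0.png

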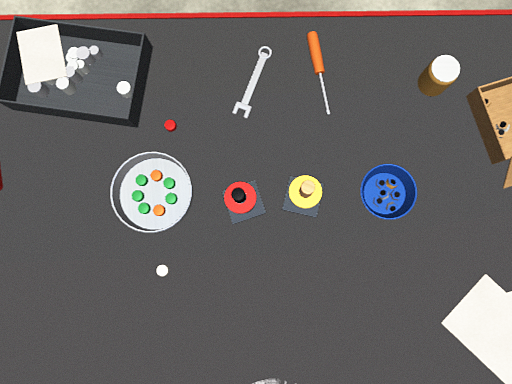

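In the scene picture the yellow-disc tool with the pale handle is at (224,180), and in the top picture it is at (305,190). It fits the description. The black and red tool, at scene (285,205) and top (240,196), does not. The pan is at scene (370,258) and top (152,192), with orange beads at top (156,175) and (159,210). The lone red bead at top (170,125) and the white one at (162,270) are look-alikes. Next I'll enlarge crops to confirm.

Run:
```python
from h import *
t=cv2.imread('pics/top0.png'); s=cv2.imread('pics/scene0.png')
r=lambda im,x,y,w,h,k:cv2.resize(im[y:y+h,x:x+w],None,fx=k,fy=k,interpolation=cv2.INTER_CUBIC)
cv2.imwrite('pics/c1.png',np.hstack([r(t,270,160,64,64,6),r(s,195,145,64,85,6)[:384]]))
cv2.imwrite('pics/c2.png',np.hstack([r(t,104,144,96,96,4),r(s,322,212,96,96,4)]))
```

```text
(no output)
```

View pics/c1.png

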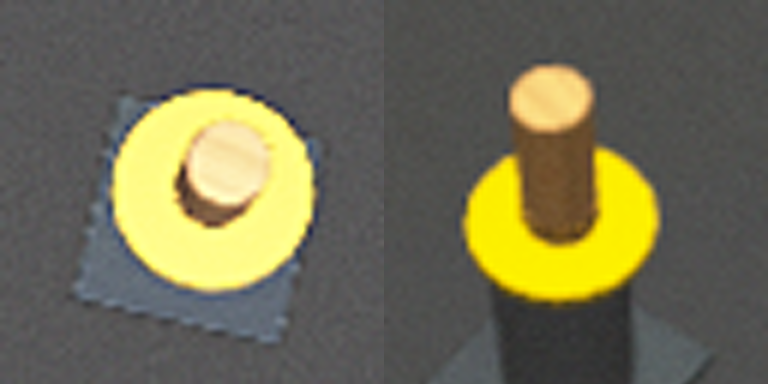

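View pics/c2.png

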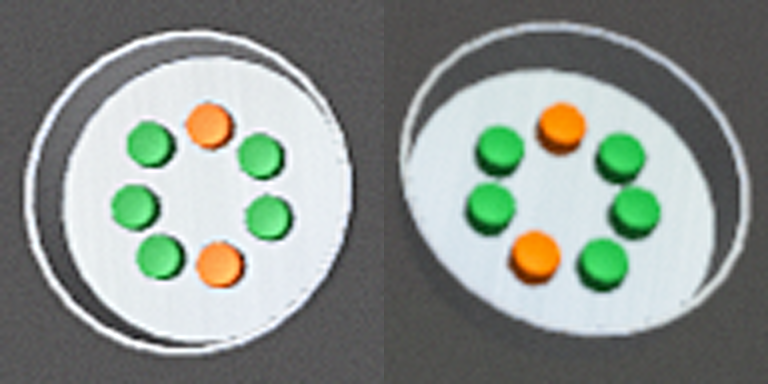

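Run:
```python
from h import *
t=eyes.get_calibration('top'); s=eyes.get_calibration('scene')
g=lambda X,Y,x0,y0,k,o=0:(x0+(X-o+.5)/k-.5,y0+(Y+.5)/k-.5)
T=lambda X,Y:(t,)+g(X,Y,270,160,6); S=lambda X,Y:(s,)+g(X,Y,195,145,6,384)
print('handle top',tri(T(229,161),S(551,98)))
print('disc',tri(T(213,189),S(561,220)))
for X,Y,z in [(229,161,.176),(213,189,.106)]: print(atz(*T(X,Y),z))
for X,Y,z in [(551,98,.176),(561,220,.106)]: print(atz(*S(X,Y),z))
T=lambda X,Y:(t,)+g(X,Y,104,144,4); S=lambda X,Y:(s,)+g(X,Y,322,212,4,384)
for n,a,b in [('o1',(211,126),(562,128)),('o2',(221,264),(535,257))]:
    print(n,tri(T(*a),S(*b)), atz(*T(*a),.02),atz(*S(*b),.02))
# pan rim fits
import scipy.optimize as so
rimT=[(25,190),(188,30),(185,352),(352,190),(70,305)]
for C,pts in [('T',rimT)]:
    P=np.array([atz(*T(*p),.045)[:2] for p in rimT])
    print('rim top',so.least_squares(lambda q:np.hypot(*(P-q[:2]).T)-q[2],[.47,.2,.09]).x)
flT=[(63,200),(214,56),(190,343),(352,190)]
P=np.array([atz(*T(*p),.005)[:2] for p in flT[:3]]);print('floor top',so.least_squares(lambda q:np.hypot(*(P-q[:2]).T)-q[2],[.47,.2,.09]).x)
rimS=[(402,150),(550,22),(748,190),(690,305),(660,60),(440,50)]
P=np.array([atz(*S(*p),.045)[:2] for p in rimS]);print('rim sc',so.least_squares(lambda q:np.hypot(*(P-q[:2]).T)-q[2],[.47,.2,.09]).x)
B=[(150,144),(211,126),(261,156),(269,217),(221,264),(160,257),(134,207)]
P=np.array([atz(*T(*p),.02)[:2] for p in B]);print('ring',so.least_squares(lambda q:np.hypot(*(P-q[:2]).T)-q[2],[.47,.2,.04]).x); print(P)
```

```text
handle top (array([ 0.5137776 , -0.06472267,  0.17833751]), [np.float64(0.0001716880364066788), np.float64(0.00017168803640668268)])
disc (array([ 0.51364205, -0.06498497,  0.10803506]), [np.float64(3.4312552183641936e-05), np.float64(3.4312552183617915e-05)])
[ 0.51415345 -0.06507329  0.176     ]
[ 0.51390448 -0.06516955  0.106     ]
[ 0.51212823 -0.06547791  0.176     ]
[ 0.51235892 -0.06568559  0.106     ]
o1 (array([0.54497377, 0.24603068, 0.11620306]), [np.float64(0.008055282671259975), np.float64(0.008055282671260048)]) [0.56257657 0.26392045 0.02      ] [0.48426532 0.25720027 0.02      ]
o2 (array([ 0.49709564,  0.27919289, -0.10164901]), [np.float64(0.009035259520332328), np.float64(0.009035259520332295)]) [0.48430386 0.25623035 0.02      ] [0.56294172 0.26520199 0.02      ]
rim top [0.52356982 0.2686842  0.08949573]
floor top [0.52316661 0.26903637 0.08272362]
rim sc [0.52069431 0.26661353 0.08947101]
ring [0.52295342 0.26831021 0.04032358]
[[0.55247815 0.2982358 ]
 [0.56257657 0.26392045]
 [0.5452862  0.23516383]
 [0.51065039 0.22985851]
 [0.48430386 0.25623035]
 [0.48839824 0.29064709]
 [0.51669067 0.30617734]]
```

Measurements agree with the text:

| Point | Measured x, y (m) | Height (m) | Text height (m) |
|---|---|---|---|
| Stirrer axis | (0.513, -0.065) | handle top 0.178 | 0.176 |
| Disc top | same axis | 0.108 | 0.106 |
| Pan centre | (0.522, 0.268) | rim radius 0.0895 | — |

I had the two orange beads swapped between views. Paired correctly, they are at (0.563, 0.264) and (0.484, 0.256). I'll move toward the stirrer now.

Call:
{"op": "move_arm", "data": {"series": [0,0,0,20,34,0,85,0,0,0,20,34,0,85,0,0,0,20,34,0,85,0,0,0,20,34,0,85,0,0,0,20,34,0,85], "force": 110}}

```text
t: 0.57
position: [0.2817, -0.4282, 0.2475]
tool_rot: [2.51, -1.878, -0.002]
force: [0.4, 0.1, -0.2]
opening: 0.0848
```

```bash
python3 -c "
from h import *
s=status.state();print(s['t'],s['qpos'].round(3),s['position'],s['tool_rot'],s['force'])"
```

```text
0.5667 [ 1.004  0.547 -0.172  1.906  0.15   0.7   -0.542] [ 0.28165025 -0.4282377   0.24751458] [ 2.50977623e+00 -1.87766934e+00 -1.61494216e-03] [ 0.44714012  0.12259217 -0.19938346]
```

Call:
{"op": "move_arm", "data": {"series": [0,0,0,22,34,0,85,0,0,0,22,34,0,85,0,0,0,22,34,0,85,0,0,0,22,34,0,85,0,0,0,22,34,0,85]}}

```text
t: 0.98
position: [0.3924, -0.2512, 0.2473]
tool_rot: [2.507, -1.882, -0.004]
force: [1.4, -0.8, 0.2]
opening: 0.0848
```

Call:
{"op": "move_arm", "data": {"series": [0,0,0,22,34,0,85,0,0,0,22,34,0,85,0,0,0,22,34,0,85,0,0,0,22,34,0,85,0,0,0,22,34,0,85]}}

```text
t: 1.4
position: [0.5036, -0.0748, 0.2471]
tool_rot: [2.506, -1.881, -0.005]
force: [1.3, -0.3, -0.7]
opening: 0.0855
```

```bash
python3 -c "
from h import *
from scipy.spatial.transform import Rotation as R
s=status.state();print(s['t'],s['qpos'].round(3),s['position'],R.from_rotvec(s['tool_rot']).as_matrix().round(3),s['force'])
print((np.array([.5133,-.065,.143])-s['position'])*1000)"
```

```text
1.4 [ 0.128  0.544 -0.116  1.911  0.101  0.699 -1.338] [ 0.50355702 -0.07482549  0.24713077] [[ 0.279 -0.96  -0.007]
 [-0.96  -0.279 -0.005]
 [ 0.002  0.008 -1.   ]] [ 1.26744585 -0.2909542  -0.68203922]
[   9.74297963    9.82548833 -104.13077467]
```

Call:
{"op": "move_arm", "data": {"series": [0.3,-0.4,0,9,9,-20,85,0,0,0,0,0,0,85]}}

```text
t: 1.57
position: [0.5188, -0.0538, 0.2272]
tool_rot: [-2.519, 1.861, -0.002]
force: [-1.5, -1.2, -0.9]
opening: 0.0851
```

```bash
python3 -c "
from h import *
s=status.state();print(s['t'],s['position'],s['tool_rot'])
c=eyes.get_calibration('wrist');im=eyes.capture('wrist');cv2.imwrite('pics/w1.png',im)
print([proj(c,(.5133,-.065,z)).round(1) for z in (.176,.106)])"
```

```text
1.5667 [ 0.51877786 -0.05382533  0.22722343] [-2.51881022e+00  1.86050194e+00 -2.46968869e-03]
[array([267.5, 230.3]), array([264.4, 196.4])]
```

View pics/w1.png

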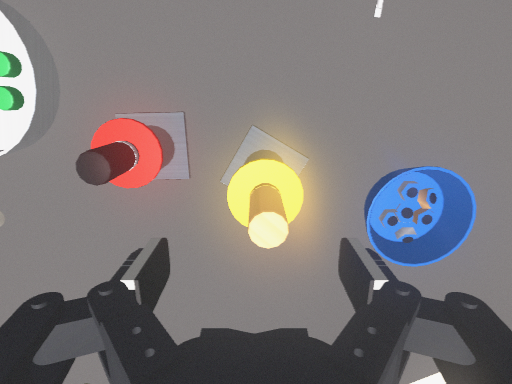

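The wrist picture shows the stirrer's handle top at (268,230). My estimate projects to (267.5,230.3), so they agree. I'll centre over it and descend.

Call:
{"op": "move_arm", "data": {"series": [0,0,0,-5,-11,0,85,0,0,0,0,0,0,85]}}

```text
t: 1.78
position: [0.5129, -0.0677, 0.2293]
tool_rot: [-2.519, 1.862, -0.005]
force: [-0.2, -0.9, -0.1]
opening: 0.0853
```

Call:
{"op": "move_arm", "data": {"series": [0,0,0,0,2,-25,85,0,0,0,0,1,-25,85,0,0,0,0,0,-20,85,0,0,0,0,0,-12,85,0,0,0,0,0,0,85]}}

```text
t: 2.2
position: [0.5102, -0.0787, 0.1498]
tool_rot: [-2.501, 1.889, -0.02]
force: [-0.6, -0.1, 0.7]
opening: 0.0851
```

```bash
python3 -c "
from h import *
s=status.state();print(s['t'],s['position'],s['tool_rot'],s['force'])"
```

```text
2.2 [ 0.51023488 -0.07865953  0.1497988 ] [-2.50100929  1.88942431 -0.01955777] [-0.62676835 -0.13484579  0.65033916]
```

Call:
{"op": "move_arm", "data": {"series": [0,0,0,0,0,0,85,0,0,0,0,0,0,85]}}

```text
t: 2.37
position: [0.5089, -0.0825, 0.151]
tool_rot: [-2.497, 1.898, -0.02]
force: [-0.1, 0.7, 0.3]
opening: 0.0853
```

```bash
python3 -c "
from h import *
from scipy.spatial.transform import Rotation as R
s=status.state();print(s['t'],s['position'],R.from_rotvec(s['tool_rot']).as_matrix().round(3),s['force'],s['qpos'],s['dq'].round(3))
cv2.imwrite('pics/s2.png',eyes.capture('scene'))"
```

```text
2.3667 [ 0.50894625 -0.08253127  0.15095816] [[ 0.268 -0.963  0.013]
 [-0.964 -0.268 -0.004]
 [ 0.007 -0.012 -1.   ]] [-0.07985279  0.71131492  0.31713323] [ 0.1212428   0.69956925 -0.08397386  2.00106036  0.13663342  0.43270191
 -1.36633722] [ 0.027 -0.021  0.008 -0.003  0.     0.01   0.005]
```

View pics/s2.png

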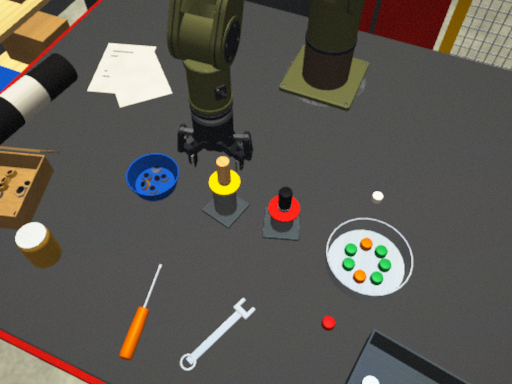

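```bash
python3 -c "
from h import *
s=status.state();c=eyes.get_calibration('scene');print(s['position'],proj(c,s['position']),proj(c,(.5133,-.065,.151)))
cv2.imwrite('pics/s3.png',cv2.resize(cv2.imread('pics/s2.png')[110:230,160:310],None,fx=5,fy=5,interpolation=cv2.INTER_CUBIC))
c=eyes.get_calibration('wrist');print(c);cv2.imwrite('pics/w2.png',eyes.capture('wrist'))
print(status.state()['position'])"
```

```text
[ 0.5092168  -0.08268065  0.15123294] [216.2082269  164.67710713] [223.04518961 168.93368876]
{'vfov': 66.65105354167163, 'cx': 253.7718258608217, 'cy': 186.49559201358394, 'world_from_camera': array([[ 0.26672294, -0.92512347, -0.27019517,  0.57983967],
       [-0.96374469, -0.25386106, -0.08216281, -0.0625226 ],
       [ 0.00741872,  0.28231387, -0.95929341,  0.27590403],
       [ 0.        ,  0.        ,  0.        ,  1.        ]])}
[ 0.50960647 -0.08210789  0.15128753]
```

View pics/s3.png

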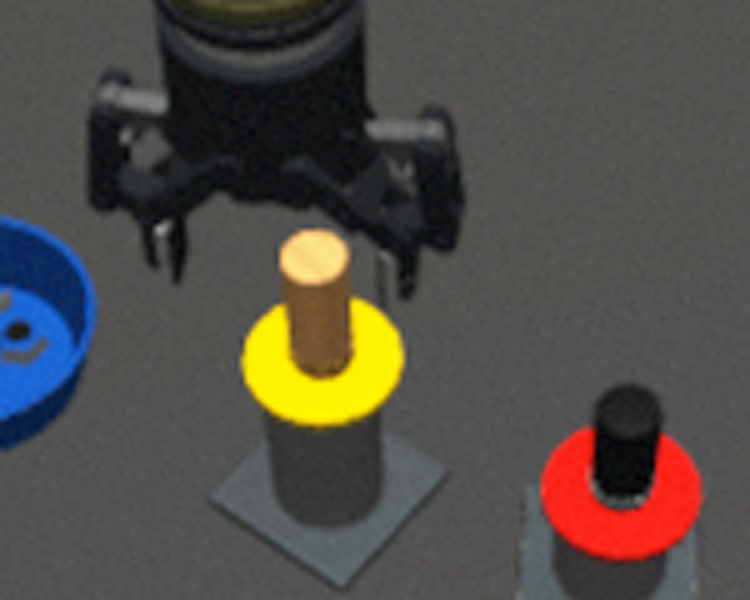

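View pics/w2.png

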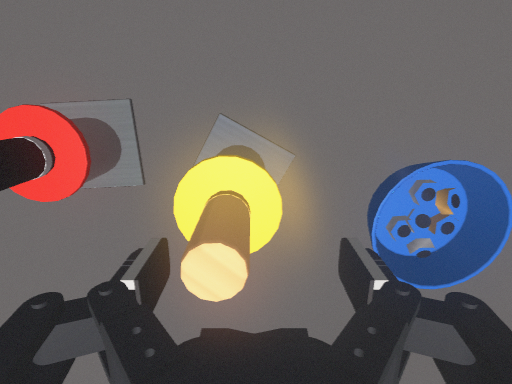

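Call:
{"op": "move_arm", "data": {"series": [0.2,0.7,0,4,9,-2,85,0,0,0,0,8,-2,85,0,0,0,0,0,0,85]}}

```text
t: 2.72
position: [0.5154, -0.0639, 0.1493]
tool_rot: [-2.497, 1.9, -0.007]
force: [-0.1, 0.2, 0.8]
opening: 0.085
```

```bash
cat > st.py <<'E'
from h import *
from scipy.spatial.transform import Rotation as R
s=status.state();M=R.from_rotvec(s['tool_rot']).as_matrix()
p=s['position']
print('t',round(s['t'],2),'p',(p*1000).round(1),'toolz',M[:,2].round(3),'fix wx,wy',np.degrees([-M[1,2],M[0,2]]).round(2),'yawx',np.degrees(np.arctan2(M[1,0],M[0,0])).round(1),'F',s['force'].round(1),'op',round(s['opening']*1000,1))
print('q',s['qpos'].round(2),'dqmax',abs(s['dq']).max().round(3))
E
python3 st.py
```

```text
t 2.72 p [515.4 -63.9 149.3] toolz [ 0.006  0.    -1.   ] fix wx,wy [-0.02  0.35] yawx -74.5 F [-0.1  0.2  0.8] op 85.0
q [ 0.09  0.71 -0.08  1.98  0.13  0.45 -1.39] dqmax 0.039
```

Call:
{"op": "move_arm", "data": {"series": [0,0.35,0,-2,-1,-4,85,0,0,0,0,0,0,20,0,0,0,0,0,0,20,0,0,0,0,0,0,20,0,0,0,0,0,0,20], "force": 115}}

```text
t: 3.13
position: [0.5137, -0.063, 0.1451]
tool_rot: [-2.503, 1.897, 0.001]
force: [-0.2, -0.4, -0.0]
opening: 0.0383
```

```bash
python3 st.py
```

```text
t 3.13 p [513.7 -63.  145.1] toolz [-0.     0.001 -1.   ] fix wx,wy [-0.04 -0.01] yawx -74.3 F [-0.2 -0.4 -0. ] op 38.3
q [ 0.08  0.72 -0.08  1.99  0.13  0.45 -1.39] dqmax 0.003
```

Call:
{"op": "move_arm", "data": {"series": [0,0,0,0,0,0,20,0,0,0,0,0,0,20,0,0,0,0,0,0,20], "force": 115}}

```text
t: 3.38
position: [0.5138, -0.0635, 0.1454]
tool_rot: [-2.503, 1.898, 0.0]
force: [-0.1, 0.1, -1.1]
opening: 0.0258
```

```bash
python3 st.py
```

```text
t 3.38 p [513.8 -63.5 145.4] toolz [ 0.  0. -1.] fix wx,wy [-0.03  0.01] yawx -74.4 F [-0.1  0.1 -1.1] op 25.8
q [ 0.09  0.71 -0.08  1.99  0.13  0.45 -1.39] dqmax 0.002
```

Call:
{"op": "move_arm", "data": {"series": [0,0,0,0,0,15,20,0,0,0,0,0,15,20,0,0,0,0,0,0,20]}}

```text
t: 3.63
position: [0.5123, -0.0637, 0.1748]
tool_rot: [2.501, -1.898, -0.006]
force: [-0.1, 0.2, -1.4]
opening: 0.0253
```

```bash
python3 st.py
```

```text
t 3.63 p [512.3 -63.7 174.8] toolz [-0.004  0.001 -1.   ] fix wx,wy [-0.03 -0.23] yawx -74.4 F [-0.1  0.2 -1.4] op 25.3
q [ 0.09  0.66 -0.09  1.97  0.12  0.52 -1.38] dqmax 0.039
```

Call:
{"op": "move_arm", "data": {"series": [0,-0.2,0,1,0,20,20,0,0,0,0,0,20,20,0,0,0,0,0,20,20,0,0,0,0,0,0,20]}}

```text
t: 3.97
position: [0.5111, -0.0642, 0.2338]
tool_rot: [2.5, -1.898, -0.008]
force: [0.8, 0.3, -1.1]
opening: 0.0256
```

```bash
python3 st.py; python3 -c "
from h import *
cv2.imwrite('pics/s4.png',eyes.capture('scene'))"
```

```text
t 3.97 p [511.1 -64.2 233.8] toolz [-0.006  0.001 -1.   ] fix wx,wy [-0.03 -0.35] yawx -74.4 F [ 0.8  0.3 -1.1] op 25.6
q [ 0.11  0.57 -0.11  1.91  0.1   0.67 -1.36] dqmax 0.055
```

View pics/s4.png

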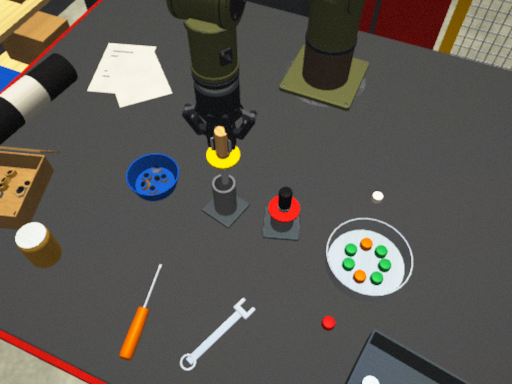

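The stirrer is lifted in the gripper at scene (222,150), and the empty pipe shows at (224,182). I'll go higher and then across.

Call:
{"op": "move_arm", "data": {"series": [0,-0.3,0,1,0,25,20,0,0,0,0,0,25,20,0,0,0,0,0,25,20,0,0,0,0,20,0,20,0,0,0,0,30,0,20]}}

```text
t: 4.43
position: [0.5062, -0.0213, 0.3016]
tool_rot: [2.478, -1.907, -0.019]
force: [-0.6, 0.3, -1.7]
opening: 0.0257
```

Call:
{"op": "move_arm", "data": {"series": [0,0,0,0,30,0,20,0,0,0,0,30,0,20,0,0,0,0,30,0,20,0,0,0,0,30,0,20,0,0,0,0,30,0,20]}}

```text
t: 4.85
position: [0.5026, 0.1308, 0.2937]
tool_rot: [2.462, -1.91, -0.027]
force: [-0.1, -0.1, -1.9]
opening: 0.0259
```

```bash
python3 st.py; python3 -c "
from h import *
im=eyes.capture('top');cv2.imwrite('pics/t4.png',im)
cv2.imwrite('pics/t4c.png',cv2.resize(im[150:234,200:340],None,fx=5,fy=5,interpolation=cv2.INTER_CUBIC))"
```

```text
t 4.85 p [502.6 130.8 293.7] toolz [-0.029 -0.009 -1.   ] fix wx,wy [ 0.54 -1.67] yawx -75.6 F [-0.1 -0.1 -1.9] op 25.9
q [-0.27  0.51 -0.12  1.8   0.07  0.87 -1.74] dqmax 0.687
```

View pics/t4c.png

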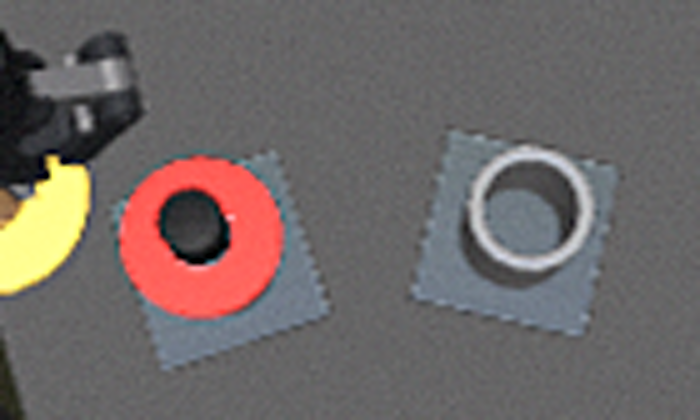

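```bash
python3 -c "
from h import *
c=eyes.get_calibration('top');g=lambda X,Y:(200+(X+.5)/5-.5,150+(Y+.5)/5-.5)
print(atz(c,*g(531,208),.1)); print(atz(c,*g(516,233),.005))
s=eyes.get_calibration('scene')
im=cv2.imread('pics/s4.png');cv2.imwrite('pics/s4c.png',cv2.resize(im[165:235,195:265],None,fx=8,fy=8,interpolation=cv2.INTER_CUBIC))"
```

```text
[ 0.51439136 -0.06708917  0.1       ]
[ 0.51460795 -0.06738622  0.005     ]
```

View pics/s4c.png

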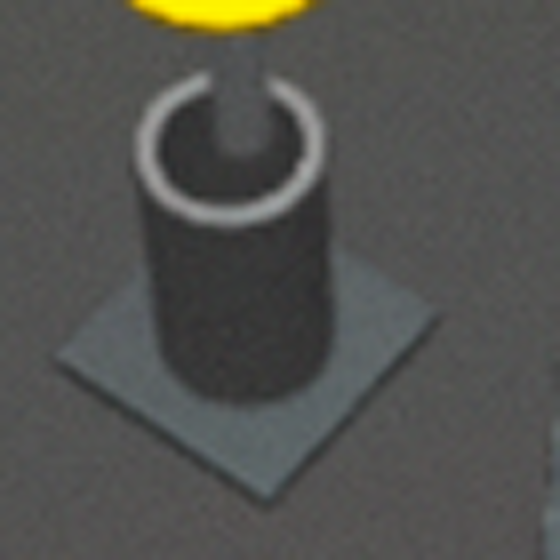

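Call:
{"op": "move_arm", "data": {"series": [0.3,-0.8,0,6,30,0,20,0.2,-0.8,0,6,30,0,20,0,0,0,5,30,0,20,0,0,0,0,25,0,20,0,0,0,0,0,0,20]}}

```text
t: 5.32
position: [0.5145, 0.2608, 0.2834]
tool_rot: [2.49, -1.904, -0.018]
force: [-0.1, 0.6, -2.0]
opening: 0.0257
```

```bash
python3 st.py; python3 -c "
from h import *
s=eyes.get_calibration('scene');print(atz(s,223.4,183.1,.1))"
```

```text
t 5.32 p [514.5 260.8 283.4] toolz [-0.014  0.002 -1.   ] fix wx,wy [-0.09 -0.78] yawx -74.8 F [-0.1  0.6 -2. ] op 25.7
q [-0.48  0.59 -0.12  1.67  0.07  0.9  -1.92] dqmax 0.045
[ 0.51360152 -0.06706007  0.1       ]
```

Call:
{"op": "move_arm", "data": {"series": [-0.1,-0.8,0,8,7,-10,20,0,0,0,0,0,-20,20,0,0,0,0,0,-20,20,0,0,0,0,0,0,20]}}

```text
t: 5.65
position: [0.52, 0.2696, 0.225]
tool_rot: [2.497, -1.897, -0.004]
force: [-1.1, -0.7, -2.1]
opening: 0.0256
```

```bash
python3 st.py; python3 -c "
from h import *
a=eyes.capture('scene');b=eyes.capture('top')
r=lambda im,x,y:cv2.resize(im[y:y+130,x:x+130],None,fx=3,fy=3,interpolation=cv2.INTER_CUBIC)
cv2.imwrite('pics/p5.png',np.hstack([r(a,300,170),r(b,90,130)]))"
```

```text
t 5.65 p [520.  269.6 225. ] toolz [-0.006 -0.003 -1.   ] fix wx,wy [ 0.19 -0.33] yawx -74.4 F [-1.1 -0.7 -2.1] op 25.6
q [-0.5   0.67 -0.11  1.71  0.09  0.77 -1.94] dqmax 0.035
```

View pics/p5.png

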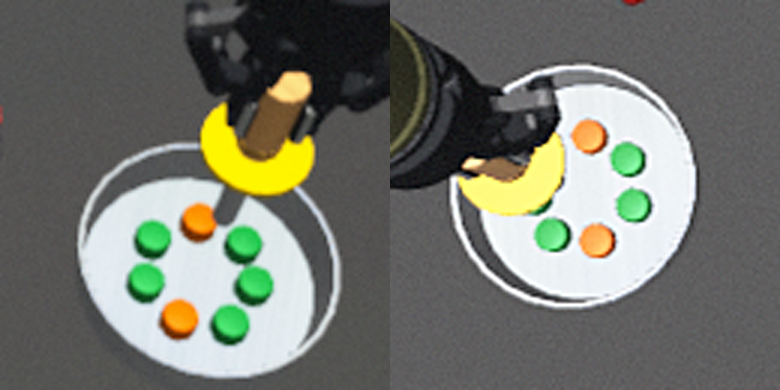

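```bash
python3 -c "
from h import *
p=status.state()['position'];
for n,x0,y0 in(('scene',300,170),('top',90,130)):
  c=eyes.get_calibration(n)
  print(n,[((proj(c,p+[0,0,d])-[x0,y0]+.5)*3+[0 if n=='scene' else 390,0]).round() for d in(.03,0,-.039,-.135)])"
```

```text
scene [array([288.,  85.]), array([275., 114.]), array([259., 148.]), array([225., 223.])]
top [array([468., 142.]), array([486., 149.]), array([508., 159.]), array([553., 178.])]
```

The predicted tip at (225,223) and disc at (259,148) match the picture, so the stirrer sits straight in the grip and only perspective makes it look tilted. It is above the pan's free middle, so I'll descend.

Call:
{"op": "move_arm", "data": {"series": [0.2,-0.3,0,2,-1,-20,20,0,0,0,0,0,-20,20,0,0,0,0,0,0,20]}}

```text
t: 6.0
position: [0.5265, 0.2689, 0.1903]
tool_rot: [-2.491, 1.897, -0.007]
force: [-1.8, -0.6, -1.7]
opening: 0.0259
```

```bash
python3 st.py
```

```text
t 6.0 p [526.5 268.9 190.3] toolz [ 0.01   0.005 -1.   ] fix wx,wy [-0.31  0.58] yawx -74.6 F [-1.8 -0.6 -1.7] op 25.9
q [-0.49  0.71 -0.1   1.74  0.11  0.68 -1.95] dqmax 0.053
```

Call:
{"op": "move_arm", "data": {"series": [-0.3,0.5,0,-3,-1,-15,20,0,0,0,0,0,-12,20,0,0,0,0,0,0,20]}}

```text
t: 6.25
position: [0.5255, 0.2678, 0.165]
tool_rot: [-2.494, 1.903, -0.005]
force: [-0.7, -0.3, -1.5]
opening: 0.0259
```

```bash
python3 st.py
```

```text
t 6.25 p [525.5 267.8 165. ] toolz [ 0.005  0.002 -1.   ] fix wx,wy [-0.11  0.31] yawx -74.7 F [-0.7 -0.3 -1.5] op 25.9
q [-0.5   0.75 -0.09  1.76  0.11  0.63 -1.96] dqmax 0.038
```

Call:
{"op": "move_arm", "data": {"series": [-0.1,0.3,0,-3,0,-8,20,0,0,0,0,0,-7,20,0,0,0,0,0,0,20]}}

```text
t: 6.5
position: [0.5234, 0.2682, 0.1507]
tool_rot: [-2.495, 1.905, -0.001]
force: [0.1, -0.3, -1.1]
opening: 0.0255
```

```bash
python3 st.py
```

```text
t 6.5 p [523.4 268.2 150.7] toolz [ 0.002  0.001 -1.   ] fix wx,wy [-0.08  0.13] yawx -74.7 F [ 0.1 -0.3 -1.1] op 25.5
q [-0.5   0.77 -0.09  1.77  0.11  0.6  -1.96] dqmax 0.018
```

```bash
cat > pl.py <<'E'
import sys
from h import *
from scipy.spatial.transform import Rotation as R
r=float(sys.argv[1]); st=float(sys.argv[2])
s=status.state();p=s['position']*1000;M=R.from_rotvec(s['tool_rot']).as_matrix()
d=p[:2]-[522,268];a=np.degrees(np.arctan2(d[1],d[0]));rr=np.hypot(*d)
print('t',round(s['t'],2),'ang',a.round(),'r',rr.round(1),'z',p[2].round(1),'F',s['force'].round(1),'op',round(s['opening']*1000,1),'yaw',np.degrees(np.arctan2(M[1,0],M[0,0])).round(1))
if rr<15:a=float(sys.argv[3])-st
pts=[[522+r*np.cos(np.radians(a+st*k)),268+r*np.sin(np.radians(a+st*k))] for k in range(1,6)]
D=np.diff(np.vstack([p[:2],pts]),axis=0)
w=np.degrees([-M[1,2],M[0,2]])
o=[]
for k in range(5):
    o+=[round(w[0],1) if k==0 else 0,round(w[1],1) if k==0 else 0,0,round(D[k,0]),round(D[k,1]),round(150-p[2]) if k==0 else 0,20]
print([float(x) if x!=int(x) else int(x) for x in o])
E
python3 pl.py 36 15 0
```

```text
t 6.5 ang 7.0 r 1.4 z 150.7 F [ 0.1 -0.3 -1.1] op 25.5 yaw -74.7
[-0.1, 0.1, 0, 35, 0, -1, 20, 0, 0, 0, -1, 9, 0, 20, 0, 0, 0, -4, 9, 0, 20, 0, 0, 0, -6, 7, 0, 20, 0, 0, 0, -7, 6, 0, 20]
```

First I'll move out gently to +x.

Call:
{"op": "move_arm", "data": {"series": [-0.1,0.1,0,9,0,-1,20,0,0,0,9,0,0,20,0,0,0,9,0,0,20,0,0,0,8,0,0,20]}}

```text
t: 6.83
position: [0.5581, 0.269, 0.1506]
tool_rot: [2.499, -1.903, -0.001]
force: [0.2, 0.4, -2.0]
opening: 0.0259
```

```bash
python3 pl.py 36 15 0
```

```text
t 6.83 ang 2.0 r 36.1 z 150.6 F [ 0.2  0.4 -2. ] op 25.9 yaw -74.6
[0, -0.1, 0, -2, 9, -1, 20, 0, 0, 0, -4, 9, 0, 20, 0, 0, 0, -6, 7, 0, 20, 0, 0, 0, -8, 6, 0, 20, 0, 0, 0, -9, 3, 0, 20]
```

Call:
{"op": "move_arm", "data": {"series": [0,0,0,-2,9,-1,20,0,0,0,-4,9,0,20,0,0,0,-6,7,0,20,0,0,0,-8,6,0,20,0,0,0,-9,3,0,20]}}

```text
t: 7.25
position: [0.5308, 0.3056, 0.1503]
tool_rot: [-2.493, 1.907, -0.002]
force: [-0.5, -0.2, -1.8]
opening: 0.0256
```

```bash
python3 pl.py 36 15 0
```

```text
t 7.25 ang 77.0 r 38.7 z 150.3 F [-0.5 -0.2 -1.8] op 25.6 yaw -74.8
[-0.1, 0.2, 0, -10, -2, 0, 20, 0, 0, 0, -9, -2, 0, 20, 0, 0, 0, -9, -4, 0, 20, 0, 0, 0, -7, -6, 0, 20, 0, 0, 0, -5, -8, 0, 20]
```

Tracking is good. I'll carry on.

Call:
{"op": "move_arm", "data": {"series": [-0.1,0.2,0,-10,-2,0,20,0,0,0,-9,-2,0,20,0,0,0,-9,-4,0,20,0,0,0,-7,-6,0,20,0,0,0,-5,-8,0,20]}}

```text
t: 7.67
position: [0.4788, 0.2916, 0.1509]
tool_rot: [-2.509, 1.891, 0.01]
force: [-0.0, -0.3, -1.2]
opening: 0.0258
```

```bash
python3 pl.py 36 15 0; python3 -c "
from h import *
cv2.imwrite('pics/s6.png',eyes.capture('scene'))"
```

```text
t 7.67 ang 151.0 r 49.3 z 150.9 F [-0.  -0.3 -1.2] op 25.8 yaw -74.0
[-0.2, -0.3, 0, 8, -15, -1, 20, 0, 0, 0, -1, -9, 0, 20, 0, 0, 0, 1, -9, 0, 20, 0, 0, 0, 4, -9, 0, 20, 0, 0, 0, 6, -7, 0, 20]
```

View pics/s6.png

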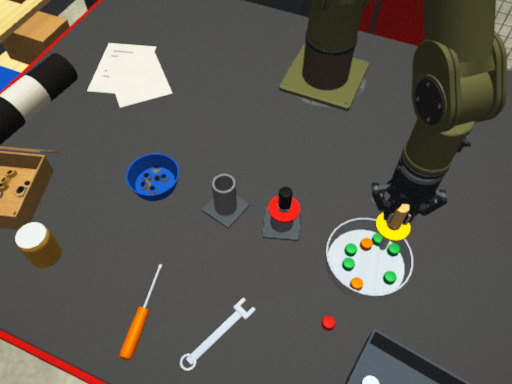

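Call:
{"op": "move_arm", "data": {"series": [-0.2,-0.3,0,3,-9,-1,20,0,0,0,3,-9,0,20,0,0,0,3,-9,0,20,0,0,0,5,-8,0,20,0,0,0,7,-6,0,20]}}

```text
t: 8.13
position: [0.4961, 0.2475, 0.1502]
tool_rot: [2.51, -1.882, -0.003]
force: [-0.5, -0.2, -1.0]
opening: 0.026
```

```bash
python3 pl.py 36 15 0
```

```text
t 8.13 ang -142.0 r 33.0 z 150.2 F [-0.5 -0.2 -1. ] op 26.0 yaw -73.7
[0.1, -0.2, 0, 4, -8, 0, 20, 0, 0, 0, 8, -5, 0, 20, 0, 0, 0, 9, -2, 0, 20, 0, 0, 0, 9, 0, 0, 20, 0, 0, 0, 9, 3, 0, 20]
```

Call:
{"op": "move_arm", "data": {"series": [0.1,-0.2,0,4,-8,0,20,0,0,0,8,-5,0,20,0,0,0,9,-2,0,20,0,0,0,9,0,0,20,0,0,0,9,3,0,20]}}

```text
t: 8.55
position: [0.5413, 0.2282, 0.1501]
tool_rot: [2.505, -1.893, 0.004]
force: [0.1, 0.3, -0.7]
opening: 0.0257
```

```bash
python3 pl.py 38 15 0
```

```text
t 8.55 ang -64.0 r 44.2 z 150.1 F [ 0.1  0.3 -0.7] op 25.7 yaw -74.2
[0.2, 0, 0, 6, 11, 0, 20, 0, 0, 0, 7, 7, 0, 20, 0, 0, 0, 4, 9, 0, 20, 0, 0, 0, 2, 10, 0, 20, 0, 0, 0, -1, 10, 0, 20]
```

Call:
{"op": "move_arm", "data": {"series": [0.2,0,0,6,9,0,20,0,0,0,6,8,0,20,0,0,0,4,9,0,20,0,0,0,2,10,0,20,0,0,0,-1,10,0,20]}}

```text
t: 8.97
position: [0.5668, 0.2696, 0.1495]
tool_rot: [-2.496, 1.907, -0.008]
force: [-0.8, 0.2, -1.3]
opening: 0.0256
```

```bash
python3 pl.py 36 15 0
```

```text
t 8.97 ang 2.0 r 44.8 z 149.5 F [-0.8  0.2 -1.3] op 25.6 yaw -74.8
[0.1, 0.2, 0, -10, 9, 1, 20, 0, 0, 0, -4, 9, 0, 20, 0, 0, 0, -6, 7, 0, 20, 0, 0, 0, -8, 5, 0, 20, 0, 0, 0, -9, 3, 0, 20]
```

One turn is done. This is the second.

Call:
{"op": "move_arm", "data": {"series": [0.1,0.2,0,-5,9,0,20,0,0,0,-6,9,0,20,0,0,0,-8,7,0,20,0,0,0,-9,5,0,20,0,0,0,-9,2,0,20]}}

```text
t: 9.38
position: [0.5313, 0.2957, 0.1493]
tool_rot: [2.486, -1.903, 0.022]
force: [-0.2, -4.4, -0.0]
opening: 0.0259
```

```bash
python3 pl.py 36 15 0
```

```text
t 9.38 ang 71.0 r 29.2 z 149.3 F [-0.2 -4.4 -0. ] op 25.9 yaw -74.9
[1, 0.3, 0, -7, 8, 1, 20, 0, 0, 0, -9, -1, 0, 20, 0, 0, 0, -9, -3, 0, 20, 0, 0, 0, -8, -5, 0, 20, 0, 0, 0, -6, -7, 0, 20]
```

Call:
{"op": "move_arm", "data": {"series": [1,0.3,0,-8,4,0,20,0,0,0,-9,1,0,20,0,0,0,-9,-3,0,20,0,0,0,-7,-6,0,20,0,0,0,-4,-8,0,20]}}

```text
t: 9.8
position: [0.4854, 0.2816, 0.1496]
tool_rot: [2.491, -1.898, -0.0]
force: [0.3, -0.6, -1.4]
opening: 0.0256
```

```bash
python3 pl.py 36 15 0
```

```text
t 9.8 ang 160.0 r 39.1 z 149.6 F [ 0.3 -0.6 -1.4] op 25.6 yaw -74.6
[0.5, -0.3, 0, 1, -10, 0, 20, 0, 0, 0, 0, -9, 0, 20, 0, 0, 0, 3, -9, 0, 20, 0, 0, 0, 5, -8, 0, 20, 0, 0, 0, 7, -6, 0, 20]
```

Call:
{"op": "move_arm", "data": {"series": [0.5,-0.3,0,0,-10,0,20,0,0,0,0,-9,0,20,0,0,0,3,-9,0,20,0,0,0,5,-8,0,20,0,0,0,7,-6,0,20]}}

```text
t: 10.22
position: [0.4933, 0.2403, 0.1505]
tool_rot: [2.504, -1.891, -0.009]
force: [-0.0, 0.5, -1.2]
opening: 0.0257
```

```bash
python3 pl.py 36 15 0; python3 -c "
from h import *
im=eyes.capture('scene');cv2.imwrite('pics/s7.png',cv2.resize(im[170:310,290:450],None,fx=4,fy=4))"
```

```text
t 10.22 ang -136.0 r 39.9 z 150.5 F [-0.   0.5 -1.2] op 25.7 yaw -74.1
[0, -0.4, 0, 10, -3, 0, 20, 0, 0, 0, 9, -4, 0, 20, 0, 0, 0, 9, -1, 0, 20, 0, 0, 0, 9, 1, 0, 20, 0, 0, 0, 9, 3, 0, 20]
```

View pics/s7.png

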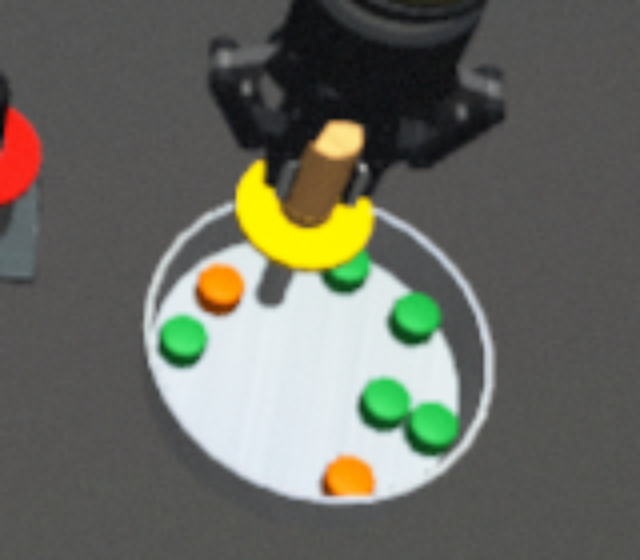

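Both orange beads have moved, now at (220,288) and (349,478) in the crop, and the rod tip is at (270,298). I'll keep stirring.

Call:
{"op": "move_arm", "data": {"series": [0,-0.4,0,8,-6,0,20,0,0,0,9,-4,0,20,0,0,0,9,-1,0,20,0,0,0,9,1,0,20,0,0,0,8,4,0,20]}}

```text
t: 10.68
position: [0.5446, 0.2294, 0.1505]
tool_rot: [-2.499, 1.9, -0.007]
force: [0.1, 0.9, -1.5]
opening: 0.0261
```

```bash
python3 pl.py 36 15 0
```

```text
t 10.68 ang -60.0 r 44.7 z 150.5 F [ 0.1  0.9 -1.5] op 26.1 yaw -74.5
[0, 0.3, 0, 3, 13, 0, 20, 0, 0, 0, 6, 7, 0, 20, 0, 0, 0, 4, 9, 0, 20, 0, 0, 0, 1, 9, 0, 20, 0, 0, 0, -1, 9, 0, 20]
```

Call:
{"op": "move_arm", "data": {"series": [0,0.3,0,5,9,0,20,0,0,0,4,9,0,20,0,0,0,2,9,0,20,0,0,0,0,9,0,20,0,0,0,-2,9,0,20]}}

```text
t: 11.1
position: [0.5618, 0.2737, 0.15]
tool_rot: [-2.491, 1.91, -0.006]
force: [0.0, 0.0, -1.9]
opening: 0.026
```

```bash
python3 pl.py 36 15 0
```

```text
t 11.1 ang 8.0 r 40.2 z 150.0 F [ 0.   0.  -1.9] op 26.0 yaw -75.0
[0, 0.3, 0, -7, 8, 0, 20, 0, 0, 0, -5, 8, 0, 20, 0, 0, 0, -7, 7, 0, 20, 0, 0, 0, -8, 5, 0, 20, 0, 0, 0, -9, 2, 0, 20]
```

Two turns are done. This is the third.

Call:
{"op": "move_arm", "data": {"series": [0,0.3,0,-4,9,0,20,0,0,0,-6,8,0,20,0,0,0,-7,7,0,20,0,0,0,-9,5,0,20,0,0,0,-9,2,0,20]}}

```text
t: 11.52
position: [0.523, 0.3111, 0.1497]
tool_rot: [-2.496, 1.907, 0.003]
force: [-0.2, 0.5, -1.2]
opening: 0.0257
```

```bash
python3 pl.py 36 15 0
```

```text
t 11.52 ang 89.0 r 43.1 z 149.7 F [-0.2  0.5 -1.2] op 25.7 yaw -74.8
[-0.1, -0.1, 0, -10, -8, 0, 20, 0, 0, 0, -9, -3, 0, 20, 0, 0, 0, -8, -6, 0, 20, 0, 0, 0, -6, -7, 0, 20, 0, 0, 0, -4, -9, 0, 20]
```

Call:
{"op": "move_arm", "data": {"series": [-0.1,-0.1,0,-9,-4,0,20,0,0,0,-9,-5,0,20,0,0,0,-7,-7,0,20,0,0,0,-5,-8,0,20,0,0,0,-2,-9,0,20]}}

```text
t: 11.93
position: [0.482, 0.2823, 0.1508]
tool_rot: [-2.504, 1.894, 0.004]
force: [0.1, 0.3, -2.2]
opening: 0.0258
```

```bash
python3 pl.py 36 15 0
```

```text
t 11.93 ang 160.0 r 42.5 z 150.8 F [ 0.1  0.3 -2.2] op 25.8 yaw -74.2
[-0.2, -0.1, 0, 4, -11, -1, 20, 0, 0, 0, 0, -9, 0, 20, 0, 0, 0, 3, -9, 0, 20, 0, 0, 0, 5, -8, 0, 20, 0, 0, 0, 7, -6, 0, 20]
```

Call:
{"op": "move_arm", "data": {"series": [-0.2,-0.1,0,1,-9,-1,20,0,0,0,2,-9,0,20,0,0,0,4,-9,0,20,0,0,0,6,-7,0,20,0,0,0,8,-6,0,20]}}

```text
t: 12.35
position: [0.5011, 0.2394, 0.1505]
tool_rot: [2.507, -1.892, -0.002]
force: [-1.6, 2.2, -1.6]
opening: 0.0261
```

```bash
python3 pl.py 36 15 0
```

```text
t 12.35 ang -126.0 r 35.4 z 150.5 F [-1.6  2.2 -1.6] op 26.1 yaw -74.1
[0, -0.1, 0, 8, -5, 0, 20, 0, 0, 0, 9, -2, 0, 20, 0, 0, 0, 9, 0, 0, 20, 0, 0, 0, 9, 3, 0, 20, 0, 0, 0, 8, 5, 0, 20]
```

Call:
{"op": "move_arm", "data": {"series": [0,-0.1,0,8,-5,0,20,0,0,0,9,-2,0,20,0,0,0,9,0,0,20,0,0,0,9,3,0,20,0,0,0,8,5,0,20]}}

```text
t: 12.77
position: [0.5518, 0.2322, 0.15]
tool_rot: [2.497, -1.901, 0.007]
force: [-0.2, -1.0, -1.9]
opening: 0.0257
```

```bash
python3 pl.py 36 15 0
```

```text
t 12.77 ang -50.0 r 46.6 z 150.0 F [-0.2 -1.  -1.9] op 25.7 yaw -74.6
[0.3, 0.1, 0, 0, 15, 0, 20, 0, 0, 0, 4, 8, 0, 20, 0, 0, 0, 2, 9, 0, 20, 0, 0, 0, 0, 9, 0, 20, 0, 0, 0, -3, 9, 0, 20]
```

Call:
{"op": "move_arm", "data": {"series": [0.3,0.1,0,3,10,0,20,0,0,0,3,9,0,20,0,0,0,1,9,0,20,0,0,0,-1,9,0,20,0,0,0,-3,9,0,20]}}

```text
t: 13.18
position: [0.5604, 0.278, 0.1491]
tool_rot: [-2.493, 1.912, -0.005]
force: [-0.5, -0.1, -1.0]
opening: 0.0258
```

```bash
python3 pl.py 36 15 0
```

```text
t 13.18 ang 15.0 r 39.7 z 149.1 F [-0.5 -0.1 -1. ] op 25.8 yaw -75.0
[0.1, 0.2, 0, -7, 8, 1, 20, 0, 0, 0, -6, 8, 0, 20, 0, 0, 0, -7, 6, 0, 20, 0, 0, 0, -9, 4, 0, 20, 0, 0, 0, -9, 1, 0, 20]
```

```bash
python3 -c "
from h import *
s=status.state();p=s['position']
a=eyes.capture('scene');b=eyes.capture('top')
r=lambda im,x,y:cv2.resize(im[y:y+120,x:x+130],None,fx=3,fy=3,interpolation=cv2.INTER_CUBIC)
cv2.imwrite('pics/p8.png',np.hstack([r(a,300,190),r(b,90,130)]))
for n,x0,y0 in(('scene',300,190),('top',90,130)):
  c=eyes.get_calibration(n)
  print(n,[((proj(c,p+[0,0,d])-[x0,y0]+.5)*3+[0 if n=='scene' else 390,0]).round() for d in(.03,0,-.039,-.135)])"
```

```text
scene [array([252., 153.]), array([241., 176.]), array([227., 205.]), array([197., 266.])]
top [array([502., 101.]), array([517., 109.]), array([535., 119.]), array([574., 141.])]
```

View pics/p8.png

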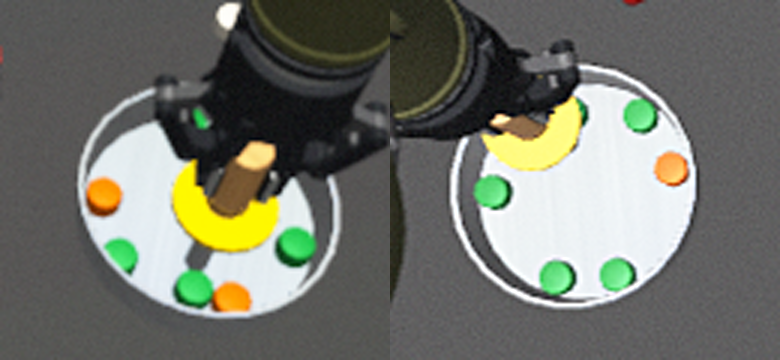

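```bash
python3 -c "
from h import *
c=eyes.get_calibration('scene');g=lambda X,Y:(300+(X+.5)/3-.5,190+(Y+.5)/3-.5)
S=np.array([[.5626,.2639],[.4843,.2565]])
for X,Y in((103,190),(231,292)):
  q=atz(c,*g(X,Y),.023)[:2]; print(q,np.hypot(*(q-S).T),np.hypot(*(q-[.522,.268])))"
```

```text
[0.53545853 0.20061976] [0.06885527 0.07576145] 0.06871120225495363
[0.5738927  0.30426536] [0.04191524 0.1015302 ] 0.06330899256854419
```

The tip is where predicted, and both orange beads lie at least 42 mm from either starting place, inside the pan. Three turns are complete, so I'll go back to the middle and lift out.

Call:
{"op": "move_arm", "data": {"series": [0.1,0.2,0,-12,-3,1,20,0,0,0,-12,-3,0,20,0,0,0,-12,-4,5,20,0,0,0,0,0,15,20,0,0,0,0,0,20,20]}}

```text
t: 13.7
position: [0.5157, 0.2699, 0.1873]
tool_rot: [2.494, -1.893, -0.01]
force: [0.2, -0.0, -1.6]
opening: 0.0256
```

```bash
python3 st.py
```

```text
t 13.7 p [515.7 269.9 187.3] toolz [-0.011 -0.004 -1.   ] fix wx,wy [ 0.24 -0.64] yawx -74.4 F [ 0.2 -0.  -1.6] op 25.6
q [-0.49  0.72 -0.11  1.75  0.11  0.69 -1.97] dqmax 0.557
```

Call:
{"op": "move_arm", "data": {"series": [0.2,-0.6,0,5,-2,25,20,0,0,0,0,0,30,20,0,0,0,0,0,30,20,0,0,0,0,0,30,20,0,0,0,0,0,0,20]}}

```text
t: 14.12
position: [0.517, 0.2669, 0.3098]
tool_rot: [2.503, -1.893, 0.001]
force: [-0.1, 0.7, -1.5]
opening: 0.026
```

```bash
python3 st.py
```

```text
t 14.12 p [517.  266.9 309.8] toolz [-0.001 -0.003 -1.   ] fix wx,wy [ 0.15 -0.08] yawx -74.2 F [-0.1  0.7 -1.5] op 26.0
q [-0.48  0.56 -0.13  1.62  0.08  0.96 -1.93] dqmax 0.079
```

Call:
{"op": "move_arm", "data": {"series": [0,0,0,0,-25,0,20,0,0,0,0,-30,0,20,0,0,0,0,-30,0,20,0,0,0,0,-30,0,20,0,0,0,0,-30,0,20]}}

```text
t: 14.53
position: [0.5128, 0.128, 0.3113]
tool_rot: [-2.519, 1.867, 0.003]
force: [0.4, -0.6, -1.8]
opening: 0.0257
```

```bash
python3 st.py
```

```text
t 14.53 p [512.8 128.  311.3] toolz [ 0.002  0.006 -1.   ] fix wx,wy [-0.35  0.11] yawx -73.1 F [ 0.4 -0.6 -1.8] op 25.7
q [-0.24  0.48 -0.14  1.78  0.08  0.88 -1.69] dqmax 0.677
```

Call:
{"op": "move_arm", "data": {"series": [-0.3,0.1,0,0,-30,0,20,0,0,0,0,-30,0,20,0,0,0,0,-30,0,20,0,0,0,0,-30,0,20,0,0,0,0,-30,0,20]}}

```text
t: 14.95
position: [0.5074, -0.0292, 0.3092]
tool_rot: [2.523, -1.864, -0.005]
force: [0.1, 0.8, -1.3]
opening: 0.026
```

```bash
python3 st.py
```

```text
t 14.95 p [507.4 -29.2 309.2] toolz [-0.005 -0.002 -1.   ] fix wx,wy [ 0.1  -0.31] yawx -72.9 F [ 0.1  0.8 -1.3] op 26.0
q [ 0.06  0.46 -0.14  1.83  0.08  0.86 -1.39] dqmax 0.741
```

Call:
{"op": "move_arm", "data": {"series": [0.1,-0.3,0,4,-22,0,20,0,0,0,3,-10,0,20,0,0,0,0,0,-10,20,0,0,0,0,0,-10,20,0,0,0,0,0,0,20]}}

```text
t: 15.37
position: [0.5109, -0.072, 0.2872]
tool_rot: [2.509, -1.879, -0.0]
force: [0.5, 0.3, -1.8]
opening: 0.0257
```

```bash
python3 st.py
```

```text
t 15.37 p [510.9 -72.  287.2] toolz [-0.005 -0.006 -1.   ] fix wx,wy [ 0.33 -0.26] yawx -73.7 F [ 0.5  0.3 -1.8] op 25.7
q [ 0.13  0.5  -0.13  1.84  0.09  0.81 -1.33] dqmax 0.024
```

Call:
{"op": "move_arm", "data": {"series": [0.3,-0.3,0,3,5,-10,20,0,0,0,0,0,-10,20,0,0,0,0,0,-10,20,0,0,0,0,0,0,20]}}

```text
t: 15.7
position: [0.5138, -0.0625, 0.2566]
tool_rot: [-2.518, 1.876, 0.002]
force: [-0.5, 0.2, -1.5]
opening: 0.0258
```

```bash
python3 st.py
```

```text
t 15.7 p [513.8 -62.5 256.6] toolz [ 0.     0.002 -1.   ] fix wx,wy [-0.11  0.  ] yawx -73.4 F [-0.5  0.2 -1.5] op 25.8
q [ 0.12  0.54 -0.13  1.88  0.1   0.73 -1.35] dqmax 0.03
```

Call:
{"op": "move_arm", "data": {"series": [0,0,0,0,-4,0,20,0,0,0,0,0,0,20]}}

```text
t: 15.87
position: [0.5139, -0.0649, 0.257]
tool_rot: [-2.521, 1.871, 0.003]
force: [-0.2, -0.5, -1.8]
opening: 0.0255
```

```bash
python3 st.py; python3 -c "
from h import *
s=status.state();p=s['position']
a=eyes.capture('scene');b=eyes.capture('top')
r=lambda im,x,y:cv2.resize(im[y:y+120,x:x+130],None,fx=3,fy=3,interpolation=cv2.INTER_CUBIC)
cv2.imwrite('pics/p9.png',np.hstack([r(a,160,110),r(b,240,130)]))
for n,x0,y0 in(('scene',160,110),('top',240,130)):
  c=eyes.get_calibration(n)
  print(n,[((proj(c,p+[0,0,d])-[x0,y0]+.5)*3+[0 if n=='scene' else 390,0]).round() for d in(.03,0,-.039,-.135)])"
```

```text
t 15.87 p [513.9 -64.9 257. ] toolz [-0.001  0.003 -1.   ] fix wx,wy [-0.15 -0.03] yawx -73.2 F [-0.2 -0.5 -1.8] op 25.5
q [ 0.12  0.54 -0.13  1.88  0.1   0.73 -1.34] dqmax 0.023
scene [array([178.,  43.]), array([181.,  76.]), array([185., 116.]), array([193., 204.])]
top [array([611., 144.]), array([606., 152.]), array([600., 162.]), array([588., 182.])]
```

View pics/p9.png

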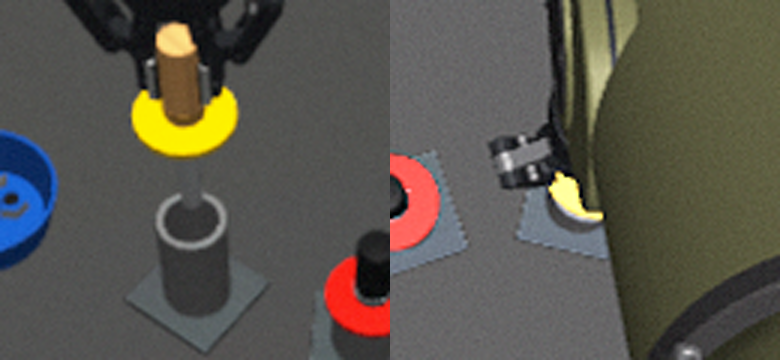

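The disc is at (185,115), the tip at about (193,204) above the pipe mouth, and the mouth's centre is at (191,218), so they are aligned. I'll lower it in stages.

Call:
{"op": "move_arm", "data": {"series": [-0.1,0,0,0,-2,-12,20,0,0,0,0,0,-12,20,0,0,0,0,0,-10,20]}}

```text
t: 16.22
position: [0.5174, -0.0662, 0.2265]
tool_rot: [-2.517, 1.868, -0.012]
force: [-0.9, 0.1, -1.3]
opening: 0.0258
```

```bash
python3 st.py
```

```text
t 16.22 p [517.4 -66.2 226.5] toolz [ 0.01   0.001 -1.   ] fix wx,wy [-0.07  0.6 ] yawx -73.2 F [-0.9  0.1 -1.3] op 25.8
q [ 0.12  0.58 -0.12  1.91  0.11  0.64 -1.35] dqmax 0.31
```

Call:
{"op": "move_arm", "data": {"series": [-0.1,0.6,0,-3,0,-10,20,0,0,0,0,0,-10,20,0,0,0,0,0,-10,20]}}

```text
t: 16.47
position: [0.5153, -0.0662, 0.1965]
tool_rot: [-2.522, 1.872, -0.004]
force: [0.2, -0.5, -1.6]
opening: 0.0264
```

```bash
python3 st.py
```

```text
t 16.47 p [515.3 -66.2 196.5] toolz [ 0.002 -0.001 -1.   ] fix wx,wy [0.05 0.14] yawx -73.2 F [ 0.2 -0.5 -1.6] op 26.4
q [ 0.11  0.63 -0.11  1.94  0.12  0.57 -1.36] dqmax 0.309
```

Call:
{"op": "move_arm", "data": {"series": [0,0.1,0,-1,0,-12,20,0,0,0,0,0,-12,20,0,0,0,0,0,-10,20,0,0,0,0,0,-5,20]}}

```text
t: 16.8
position: [0.5149, -0.066, 0.1559]
tool_rot: [2.522, -1.873, 0.002]
force: [0.8, -0.9, -2.0]
opening: 0.0258
```

```bash
python3 st.py
```

```text
t 16.8 p [514.9 -66.  155.9] toolz [ 0.001 -0.001 -1.   ] fix wx,wy [0.06 0.06] yawx -73.2 F [ 0.8 -0.9 -2. ] op 25.8
q [ 0.1   0.7  -0.1   1.98  0.14  0.47 -1.38] dqmax 0.144
```

Next, down 8 mm to just above the resting height of 145.4.

Call:
{"op": "move_arm", "data": {"series": [0,0,0,-1,0,-6,20,0,0,0,0,0,-3,20,0,0,0,0,0,0,20]}}

```text
t: 17.05
position: [0.514, -0.0658, 0.1458]
tool_rot: [2.522, -1.872, 0.001]
force: [-0.5, 0.1, -1.3]
opening: 0.0258
```

```bash
python3 st.py
```

```text
t 17.05 p [514.  -65.8 145.8] toolz [ 0.    -0.001 -1.   ] fix wx,wy [0.06 0.02] yawx -73.2 F [-0.5  0.1 -1.3] op 25.8
q [ 0.09  0.71 -0.09  1.98  0.14  0.45 -1.38] dqmax 0.008
```

Call:
{"op": "move_arm", "data": {"series": [0,0,0,0,0,0,85,0,0,0,0,0,0,85,0,0,0,0,0,0,85,0,0,0,0,0,0,85,0,0,0,0,0,0,85]}}

```text
t: 17.47
position: [0.516, -0.066, 0.1482]
tool_rot: [-2.521, 1.872, -0.008]
force: [-0.1, 0.3, 0.2]
opening: 0.0837
```

```bash
python3 st.py;python3 -c "
from h import *
cv2.imwrite('pics/w10.png',eyes.capture('wrist'))"
```

```text
t 17.47 p [516.  -66.  148.2] toolz [ 0.006 -0.001 -1.   ] fix wx,wy [0.08 0.32] yawx -73.2 F [-0.1  0.3  0.2] op 83.7
q [ 0.09  0.71 -0.09  1.98  0.14  0.45 -1.38] dqmax 0.008
```

View pics/w10.png

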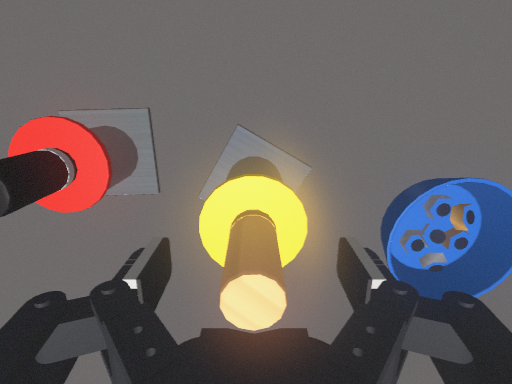

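The fingers are open and clear of the handle, which is at (253,300) with equal gaps on both sides. The disc sits on the pipe. I'll go straight up and then away.

Call:
{"op": "move_arm", "data": {"series": [0,0.3,0,0,0,20,85,0,0,0,0,0,25,85,0,0,0,0,0,30,85,0,0,0,0,0,30,85,0,0,0,0,0,20,85]}}

```text
t: 17.93
position: [0.5118, -0.0656, 0.274]
tool_rot: [2.517, -1.867, -0.014]
force: [0.7, -0.5, -0.6]
opening: 0.0854
```

Call:
{"op": "move_arm", "data": {"series": [0,0,0,-20,-20,0,85,0,0,0,-20,-30,0,85,0,0,0,-20,-30,0,85,0,0,0,-20,-30,0,85,0,0,0,-20,-30,0,85]}}

```text
t: 18.35
position: [0.418, -0.2006, 0.2819]
tool_rot: [-2.534, 1.842, -0.013]
force: [0.9, -1.6, 0.3]
opening: 0.0849
```

Call:
{"op": "move_arm", "data": {"series": [0,0,0,-10,-20,0,85,0,0,0,0,0,0,85,0,0,0,0,0,0,85]}}

```text
t: 18.6
position: [0.4008, -0.2291, 0.2825]
tool_rot: [-2.524, 1.865, -0.012]
force: [-0.2, 0.3, -0.8]
opening: 0.0849
```

```bash
python3 st.py;python3 -c "
from h import *
a=eyes.capture('scene');b=eyes.capture('top')
cv2.imwrite('pics/s11.png',a);cv2.imwrite('pics/t11.png',b)
r=lambda im,x,y,w,h,k:cv2.resize(im[y:y+h,x:x+w],None,fx=k,fy=k,interpolation=cv2.INTER_CUBIC)
cv2.imwrite('pics/p11.png',np.hstack([r(b,270,160,64,64,6),r(a,195,145,64,64,6)]))
cv2.imwrite('pics/p12.png',np.hstack([r(b,104,144,96,96,4),r(a,322,212,96,96,4)]))"
```

```text
t 18.6 p [ 400.8 -229.1  282.5] toolz [ 0.008 -0.002 -1.   ] fix wx,wy [0.11 0.48] yawx -72.9 F [-0.2  0.3 -0.8] op 84.9
q [ 0.53  0.43 -0.15  2.    0.1   0.71 -0.96] dqmax 0.046
```

View pics/p11.png

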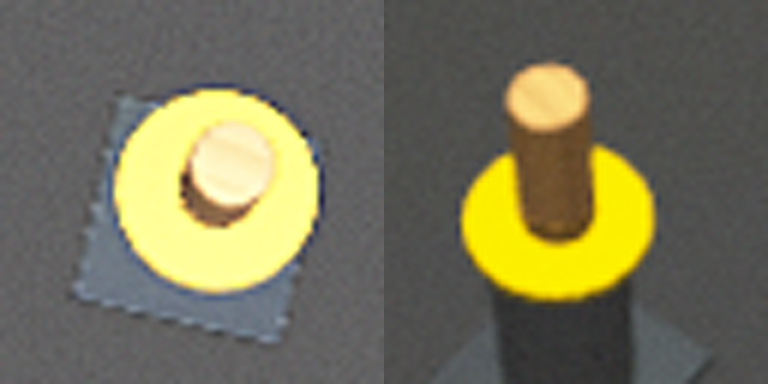

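View pics/p12.png

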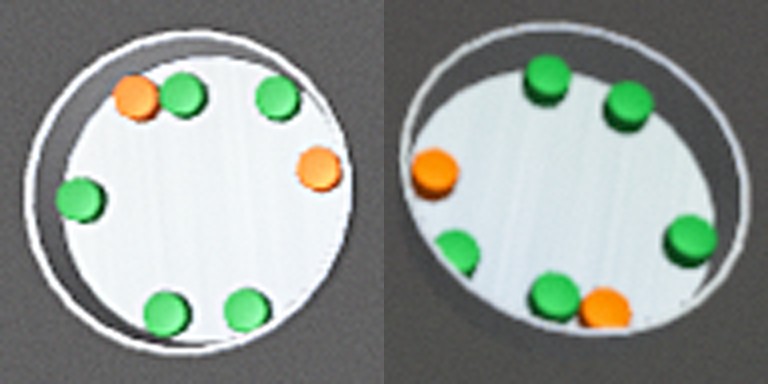

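The stirrer hangs upright with its disc on the pipe, almost where it started. All seven beads are in the pan, with the orange ones at crop (136,97) and (319,168). I'll run one numeric check and then hand in.

```bash
python3 -c "
from h import *
t=eyes.get_calibration('top'); s=eyes.get_calibration('scene')
g=lambda X,Y,x0,y0,k,o=0:(x0+(X-o+.5)/k-.5,y0+(Y+.5)/k-.5)
print('top',tri((t,)+g(232,163,270,160,6),(s,)+g(547,98,195,145,6,384))[0],'disc',tri((t,)+g(217,190,270,160,6),(s,)+g(558,219,195,145,6,384))[0])
S=np.array([[.5626,.2639],[.4843,.2562]])
for a in((136,97),(319,168)):
  q=atz(t,*g(*a,104,144,4),.02)[:2]; print(q,np.hypot(*(q-S).T),np.hypot(*(q-[.522,.268])))
print(manip.sign_off())"
```

```text
top [ 0.51342376 -0.06607245  0.17716974] disc [ 0.51335066 -0.06636188  0.1075036 ]
[0.57946043 0.3070285 ] [0.04630703 0.1078844 ] 0.06946167520591078
[0.53827846 0.20222806] [0.06629453 0.07633246] 0.06775644574513445
the job is handed in; nothing more can be done
None
```

I took the yellow-disc stirrer from its pipe and stirred the pan for three full turns (about 1090°). The tip stayed about 15 mm above the table, worked out from the gripper height and confirmed in the camera views. I then hung the stirrer back in the same holder, let go, moved the arm away and handed the job in at about 19 s.

Last checks before handing in:
- **Stirrer:** the handle axis measured (0.513, -0.066), within about 1 mm of the pipe's axis. The disc is at rim height and the stirrer stands upright.
- **Orange beads:** both are in the pan, 68–69 mm from its centre. Each lies at least 46 mm from either starting place, and the gripper stayed well above them.
- **Forces:** the largest I read on the tool was about 4.5 N, while stirring.

- **Sideways drift:** the arm drifted about 17 mm sideways on the first descent to the stirrer. I corrected this before gripping.
- **Turn radius:** it varied between about 29 and 49 mm, because I was correcting drift as I went.
- **Pan frame:** I could not see how the pan's own axes are turned, so I relied on the full three turns to pass all four sides in order.

No final check failed or disagreed, and the hand-in reported no verdict.

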